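Turn the mouse round in the UV box between passes and shut the lid again

ROBOT

A 6-joint arm with a two-finger parallel gripper is mounted at the origin on a cart in front of the work surface, level with it; the furniture and walls round the work are solid. World frame = base frame: x ahead of the robot, y to its left, z up, the work surface at z = 0. Lengths are in m, angles in rad, forces in N, time in s.
With the tool pointing down it reaches from about 0.3 to 0.775 m from the base axis. Payload 14.6 kg.
Tool frame: the origin (TCP) lies at the very end of the fingers, on their centre line; the grasp point (between the pads) lies 19 mm behind it; z points along the fingers, y is the line along which they close (so a half turn about z gives the same grasp; the last joint's range is limited). The gripper opens to 94 mm and grips with 3 to 60 N. Pads are 16 mm wide; open, the fingers measure 119 mm over their backs; the gripper's body (75 mm by 177 mm) begins 78 mm behind the grasp point.
Start: joints at [1.078, 0.3, 1.521, -0, 1.321, -0.067], TCP at [0.227, 0.501, 0.205] pointing down, gripper open.
Joint ranges: [-3.03, 3.03], [-0.79, 2.21], [0.23, 2.52], [-1.04, 4.18], [0, 3.07], [-2.55, 2.55]. Speed limits (rad/s): [2.22, 2.22, 2.57, 3.14, 3.14, 3.14].

INTERFACE

Orientations are given as [roll, pitch, yaw] about the fixed x, y, z axes, in that order (R = Rz(yaw) Ry(pitch) Rx(roll)).
In Python, from bench import sense, get_image, job_done, look_for, outline_of gives the robot as it stands. The module is installed in compiled form; this text tells all that it offers.
- The arm moves only by the tool send_rows, never from a script. Its argument "commands" is a list that holds one entry, the list of rows, each a list of 4 numbers: the shift along the tool's x, y, z in cm, then the turn about the tool's z in degrees. A call has 1 to 12 rows; each row shifts and turns the commanded pose from where the row before left it, along the tool's axes as they then stand; what a row does not reach is not made up. A row lasts 1/12 s, in which the tool goes at most 41.7 mm and 7.16 degrees, less where a joint would pass 70% of its speed; a pose out of reach is approached as far as the arm can. A call is refused whole if a number of a shift passes 4.17 or a number of a turn 7.16, either way. A call with a gripper value outside its range is refused whole. "fingers" is the closure, from 0 (fully open) to 1 (shut), set as the call begins (left out, the last holds). The fingers move at their own pace and stop on an object; "newtons" is the grip in N (left out, the last holds). Time passes only in rows, so rows that do not move let the fingers close. It gives the time, the measured TCP pose, the force, the opening and the grip force at its end, in the units of the state.
- sense(): the state, without advancing time (a new reading comes with each control period).
- get_image(name): name is "scene" or "top" or "wrist"; returns a dict with "img" (384x512x3 uint8, blue, green, red), "K" (3x3 intrinsics, pixels), "R" (3x3) and "t" (3): a world point X has camera coordinates R X + t. Camera axes: x right, y down, z forward; pixel columns grow to the right and rows downward; lengths in m; the calibration is good to about 2 mm. A picture is of the moment at which its call begins. There is no depth.
- job_done(): hands the job in; it is judged then, once.
Trained networks look in the newest picture that a camera, given by its name, has taken for a name from the list of things; names that differ only in an ending like _2 or _b are one class to them, and where a whole thing is asked for, a point or a joint stands for the part that bears it (a point fixed in the world has none). Each returns a list of dicts, best first, with "conf" (0 to 1); they miss things now and then, are a little off and sometimes report something else, mostly with a low value. They report only what shows in the picture. A call takes as long as a camera call.
- look_for(thing, camera): "rect" ([centre column, centre row, width, height] in pixels, round what is visible of it).
- outline_of(thing, camera): "mask" (384x512 bool, what is visible of it) and "rect" ([centre column, centre row, width, height] in pixels, round what is visible of it).
The state is a dict: "time": time; "joints": joint angles; "dq": joint speeds; "joint_efforts": joint torques, N m; "eef_pos": TCP position; "tcp_rot": TCP orientation; "wrist_force": force on the tool from outside, world axes, zero at the start; "moment": the same for the moment, N m; "gripper_width": finger opening in m; "grip_force": force on a finger pad.
Only numpy, scipy, OpenCV 4.12 (cv2) and the standard library are available. Lean on these libraries where they do the work, as an engineer would, in place of code of your own. Each camera call takes 0.05 s, during which the arm holds its last target. There are 200 camera calls.

TASK

The first pass of the UV box is over. Lift its lid by the front tab until it stands open by itself on its stop, and turn the computer mouse half round on the rack, so that the long side that faced away from the lamp strip now faces it; set it down flat without touching the lamp, and leave the small sensor box beside it where it lies. Then bring the lid down without slamming it and press it until the catch holds it fully shut, disturbing nothing else on the desk.

Things in the scene. Friction and masses are not known exactly. Their poses are not given: they have to be found in the camera images.
- uv_box: Off-white UV box, fixed: a tub 160 (x) x 280 (y) x 60 mm high, walls 5 mm, under a hinged lid. Origin: centre of its underside on the desk; x from the front (tab, control strip) to the back (hinge, lamp), y along its length (left seen from the front), z up. Inside, a wire rack, top at z = 14.5 mm, is free for x = -75 to +65, y = -135 to +135 mm; the lamp is behind it.
- uv_lamp: UV lamp strip: an aluminium channel 254 mm long with a clear window over a row of emitters, on the back inner wall of the box. Its frame is the box's frame; it fills x = 65 to 75 mm, z = 20 to 52 mm. Fragile.
- uv_lid (a joint): Lid angle, rad: 0 shut, held by the catch; about 0.07 lying on the sprung roller catch, not shut; 1.75 on its stop, 10 degrees past upright. Soft-close hinge: let go past upright it settles on the stop, before upright it sinks slowly onto the roller. The catch (middle of the front) takes about 5 N at the tab to pull open, about 10 N down on the front edge to press home.
- lid_hinge (a point): Middle of the lid's hinge axis (box frame x = 86, y = 0, z = 65 mm), parallel to the box's y. The lid (0.22 kg) is a slab 284 mm wide, reaching 168 mm forward of the axis; shut, its underside is 3 mm below and its top 11 mm above the axis.
- lid_tab (a point): Middle of the lid's pull tab, moving with the lid, 187 mm from the hinge axis: a tab 36 mm wide and 12 mm thick that juts 34 mm from the middle of the lid's front edge. A round stud of 11 mm across stands out 4 mm from each of its sides (44 mm over both, along the box's y), level with this point: pinched there from above with a light grip, the tab turns between the pads as the lid swings.
- mouse: Black computer mouse, 115 x 55 x 36 mm, 90 g, lying flat on the rack with its long axis roughly along the box, long side to the lamp. Origin: centre of its underside; x is its long axis, towards the button end (nose), where a short cable stub comes out, z up. Grasp it across its 55 mm waist.
- mouse_nose (a point): Point at the button end of the mouse, 50 mm from its origin along its x, 18 mm above its underside. At the start it is on the left (+y) side of the mouse seen from the front of the box; turned, it is on the right (-y) side.
- sensor_box: Small off-white sensor box, 78 x 63 x 39 mm, lying on the left part of the rack; to be left there. Origin: centre of its underside.
- mug: White mug, 79 mm across, 89 mm high with a handle, on the mouse pad to the right of the box; bystander. Origin: centre of its underside.
- spare_filter: White breathing filter, 96 mm disc with tubes, 104 mm high, at the right, behind the hygrometer; bystander. Origin: centre of its underside.
- label_roll: Roll of white labels, 58 mm across, 33 mm high, left of the UV box; bystander. Origin: centre of its underside.
- hygrometer: White square room hygrometer, 62 mm wide and high, 33 mm deep, at the right behind the mug; bystander. Origin: centre of its underside.
- date_stamp: Self-inking date stamp, 32 x 50 mm, 62 mm high, at the right front; bystander. Origin: centre of its underside.

How it is judged:
By the outcome, as a careful person would: the job done as asked, in the order asked, and still so for the second after the job is handed in, with the robot touching nothing.
It also fails if it takes over 72 s, if anything falls off the work surface, if the arm or the gripper's body presses on something with over 40 N, if the wrist force passes 120 N, or if a joint passes its speed limit or range.

## Working session

There is one attempt and no reset: what is moved stays moved. The work goes in short steps, Python scripts to look and compute and a tool call to move; the robot and the scene stay as the last step left them, time stands still between calls to the robot, and variables do not carry over. Pictures are saved under pics/ and viewed, at most 10 in all, crops included, and the job is handed in when it is done.

Besides the shell and the picture viewer there is one more tool, called after "Call:" as a command line: name --argument value ..., lists and objects as JSON in quotes. send_rows: Moves the arm, as the interface text tells. Its arguments: {"type":"object","properties":{"commands":{"type":"array"},"fingers":{"type":"number"},"newtons":{"type":"number"}},"required":["commands"]}

```bash
mkdir -p pics; python3 - <<'E'
from bench import *
import cv2,numpy as np
s=sense();print({k:np.round(v,3).tolist() for k,v in s.items()})
for c in("scene","top"):
    g=get_image(c);cv2.imwrite(f"pics/{c}0.png",g["img"]);print(c,g["K"].tolist(),g["R"].round(4).tolist(),g["t"].round(4).tolist())
    for n in("uv_box","uv_lid","lid_tab","mug","label_roll","date_stamp","hygrometer","spare_filter","mouse"):
        print(n,[(np.round(d["rect"],1).tolist(),round(d["conf"],2)) for d in look_for(n,c)[:2]])
E
```

```text
{'time': 0.0, 'joints': [1.078, 0.3, 1.522, -0.0, 1.321, -0.067], 'dq': [-0.001, -0.001, 0.001, 0.0, -0.001, 0.0], 'joint_efforts': [0.001, -53.181, -35.273, 0.071, 0.024, -0.0], 'eef_pos': [0.227, 0.501, 0.205], 'tcp_rot': [-3.14, -0.0, 2.716], 'wrist_force': [-0.425, -0.491, 0.629], 'moment': [-0.055, 0.021, -0.001], 'grip_force': 0.0, 'gripper_width': 0.094}
scene [[361.5917091276413, 0.0, 254.35328640872842], [0.0, 361.5917091276413, 190.1258148883092], [0.0, 0.0, 1.0]] [[0.8971, -0.4416, -0.0132], [-0.1964, -0.372, -0.9072], [0.3957, 0.8165, -0.4205]] [-0.4868, 0.1889, 0.7741]
uv_box [([229.9, 182.5, 81.6, 61.0], 0.96)]
uv_lid [([224.7, 177.9, 77.9, 39.0], 0.9)]
lid_tab [([227.0, 177.8, 75.6, 44.5], 0.77), ([260.4, 242.7, 30.0, 52.2], 0.26)]
mug [([260.5, 242.9, 32.4, 51.5], 0.86)]
label_roll []
date_stamp [([282.2, 315.4, 32.3, 46.9], 0.64)]
hygrometer [([259.6, 242.6, 31.1, 53.6], 0.53)]
spare_filter []
mouse []
top [[453.4963043341876, 0.0, 257.1665636137589], [0.0, 453.4963043341876, 194.92261603098498], [0.0, 0.0, 1.0]] [[-0.0183, -0.9998, -0.0038], [-0.991, 0.0186, -0.1327], [0.1328, 0.0014, -0.9911]] [0.0407, 0.5675, 1.2357]
uv_box [([197.5, 208.9, 112.4, 83.3], 0.85)]
uv_lid []
lid_tab [([198.8, 208.1, 108.5, 80.2], 0.91)]
mug [([335.0, 220.4, 27.7, 39.9], 0.93)]
label_roll [([136.8, 221.6, 21.0, 17.9], 0.63)]
date_stamp [([401.8, 245.6, 25.3, 18.2], 0.78)]
hygrometer [([339.4, 183.1, 25.2, 14.2], 0.84), ([200.5, 206.0, 108.6, 76.4], 0.69)]
spare_filter [([318.1, 145.3, 33.5, 32.4], 0.93)]
mouse []
```

```bash
python3 - <<'E'
import cv2
a=cv2.imread("pics/top0.png");cv2.imwrite("pics/top0c.png",cv2.resize(a[130:270,110:310],None,fx=4,fy=4,interpolation=cv2.INTER_CUBIC))
E
```

```text
(no output)
```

View pics/top0c.png

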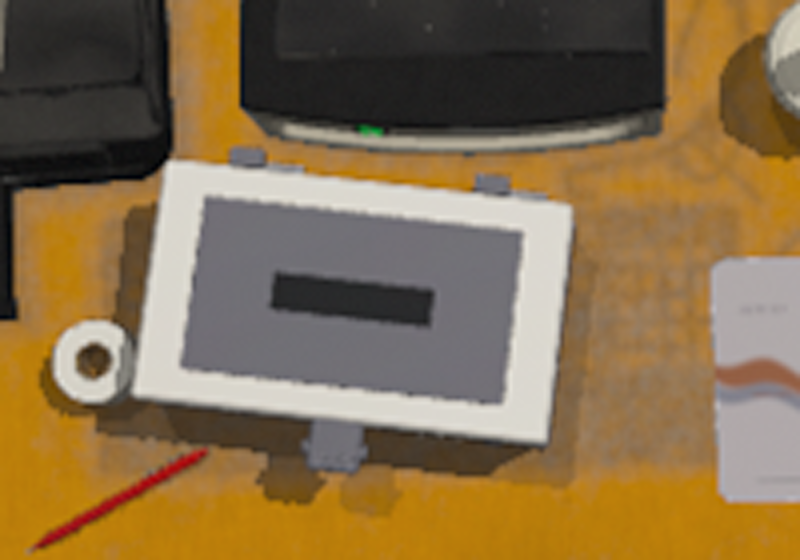

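View pics/scene0.png

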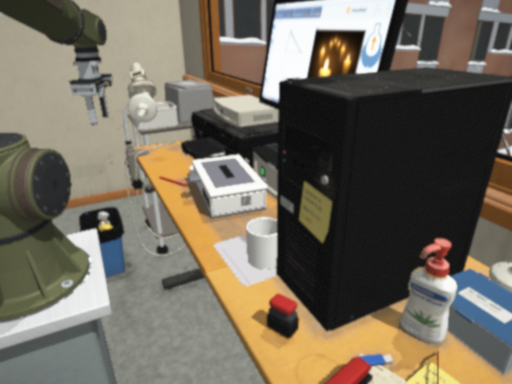

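The top view shows the shut box with lid corners at crop pixels (165,160), (573,205), (547,443) and (135,397), and the tab with its studs around (335,447). The scene view shows the box clear of the mug and of the computer tower.

```bash
cat >h.py <<'E'
from bench import *
import cv2,numpy as np
from scipy.optimize import least_squares
from scipy.spatial.transform import Rotation as Ro
def proj(g,X):
    c=np.atleast_2d(X)@g["R"].T+g["t"];p=c@g["K"].T;return p[:,:2]/p[:,2:]
def ray(g,uv,z):
    d=g["R"].T@np.linalg.solve(g["K"],[*uv,1]);o=-g["R"].T@g["t"];return o+d*(z-o[2])/d[2]
def b2w(P,b):
    c,s=np.cos(b[2]),np.sin(b[2]);P=np.atleast_2d(P)
    return np.c_[b[0]+c*P[:,0]-s*P[:,1],b[1]+s*P[:,0]+c*P[:,1],P[:,2]]
E
python3 - <<'E'
from h import *
g=get_image("top")
px=np.array([[165,160],[573,205],[547,443],[135,397]])/4+[110,130]
for p in px: print(ray(g,p,.076).round(4))
tb=ray(g,np.array([335,449])/4+[110,130],.07);print("tab",tb.round(4))
f=lambda b:np.r_[(proj(g,b2w([[-.082,-.142,.076],[-.082,.142,.076]],b))-px[2:]).ravel(),(proj(g,b2w([[b[3],.142,.076],[b[3],-.142,.076]],b))-px[:2]).ravel()]
r=least_squares(f,[.5,.1,0,.086]);b=r.x;print(b.round(4),r.fun.round(2))
print("tab pred",b2w([[-.101,0,.069]],b).round(4))
E
```

```text
[0.6376 0.3198 0.076 ]
[0.601  0.0402 0.076 ]
[0.4393 0.0604 0.076 ]
[0.4753 0.3379 0.076 ]
tab [0.4381 0.2038 0.07  ]
[ 0.5388  0.1895 -0.1269  0.081 ] [ 0.52 -0.07 -1.04 -0.02 -0.13  0.15  0.65 -0.1 ]
tab pred [[0.4386 0.2023 0.069 ]]
```

Call:
send_rows --commands '[[[0,0,0,-5.7],[0,0,0,-5.7],[0,0,0,-5.7],[-2.75,-2.99,0,0],[-2.75,-2.99,0,0],[-2.75,-2.99,0,0],[-2.75,-2.99,0,0],[-2.75,-2.99,0,0],[-2.75,-2.99,0,0],[-2.75,-2.99,0,0],[-2.75,-2.99,0,0],[-2.75,-2.99,0,0]]]' --fingers 0.2 --newtons 6

```text
time: 2.05
eef_pos: [0.4393, 0.2007, 0.2057]
tcp_rot: [3.141, 0.001, 3.014]
wrist_force: [-0.2, 0.3, -0.1]
gripper_width: 0.0748
grip_force: 0.0
```

```bash
python3 - <<'E'
from h import *
g=get_image("wrist");cv2.imwrite("pics/w1.png",g["img"])
b=[.5388,.1895,-.1269]
print(proj(g,b2w([[-.101,.022,.069],[-.101,-.022,.069],[-.082,-.018,.069],[-.116,-.018,.069],[-.116,.018,.069]],b)).round(1).tolist())
E
```

```text
[[280.5, 184.8], [241.5, 184.8], [245.3, 200.9], [244.8, 171.7], [277.2, 171.7]]
```

View pics/w1.png

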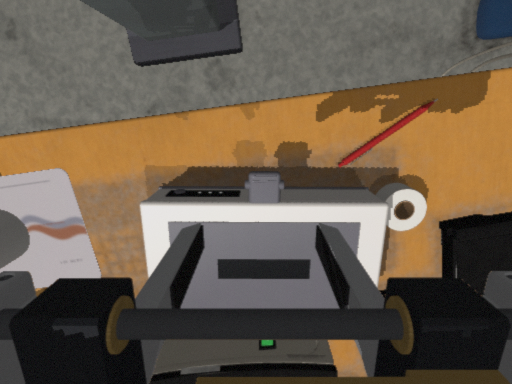

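The wrist view shows the tab between columns 249 and 281, with studs at columns 246 and 284 near row 186. That puts it about 4 px (+y) from the prediction, so I'll correct and check again from lower down.

Call:
send_rows --commands '[[[0.1,0.45,2.5,0],[0,0,3.0,0],[0,0,2.5,0],[0,0,0,0],[0,0,0,0]]]'

```text
time: 2.52
eef_pos: [0.4378, 0.2071, 0.1254]
tcp_rot: [-3.141, -0.002, 3.014]
wrist_force: [0.5, -0.0, 0.6]
gripper_width: 0.0753
grip_force: 0.0
```

```bash
python3 - <<'E'
from h import *
g=get_image("wrist")
s=sense();R=Ro.from_euler("xyz",s["tcp_rot"]).as_matrix();p=s["eef_pos"]
print(p,proj(g,[p+R@[0,y,p[2]-.069] for y in(-.022,0,.022)]).round(1).tolist())
im=g["img"];cv2.imwrite("pics/w2.png",cv2.resize(im[120:260,170:350],None,fx=4,fy=4,interpolation=cv2.INTER_CUBIC))
E
```

```text
[0.43850018 0.20737469 0.12662261] [[234.9, 210.2], [260.4, 210.2], [285.9, 210.2]]
```

View pics/w2.png

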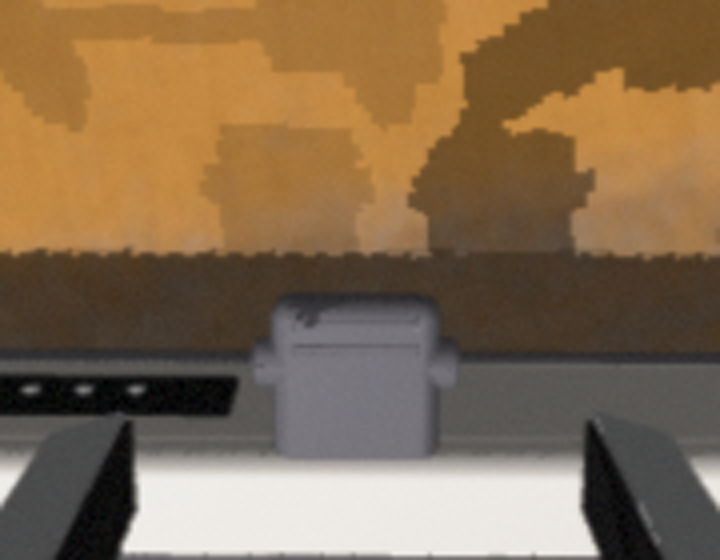

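The studs are centred at crop (355,364), full-frame (259,211), about 1.5 mm from the tool axis projection at (260,210). I can descend and pinch.

Call:
send_rows --commands '[[[-0.05,-0.1,2.3,0],[0,0,2.3,0],[0,0,2.3,0],[0,0,0,0],[0,0,0,0]]]'

```text
time: 2.98
eef_pos: [0.4389, 0.2063, 0.0577]
tcp_rot: [3.141, 0.0, 3.014]
wrist_force: [0.4, 0.2, -0.3]
gripper_width: 0.0749
grip_force: 0.0
```

Call:
send_rows --commands '[[[0,0,0,0],[0,0,0,0],[0,0,0,0],[0,0,0,0],[0,0,0,0],[0,0,0,0]]]' --fingers 1 --newtons 15

```text
time: 3.48
eef_pos: [0.4387, 0.2062, 0.0569]
tcp_rot: [3.141, 0.001, 3.014]
wrist_force: [0.0, 1.1, 3.8]
gripper_width: 0.0438
grip_force: 15.0
```

```bash
python3 - <<'E'
import numpy as np
th=np.r_[0,.02,.05,.1,.16,.23,.31,.39,.47,.55,.63,.71,.79,.87,.95,1.03,1.11,1.19,1.27,1.35,1.43,1.5,1.57,1.63,1.68]
t=th+.02;x=18.7*np.cos(t);z=-18.7*np.sin(t)
print(np.c_[np.diff(x),np.diff(z)].round(2).tolist())
E
```

```text
[[-0.01, -0.37], [-0.03, -0.56], [-0.09, -0.93], [-0.17, -1.11], [-0.28, -1.28], [-0.43, -1.43], [-0.54, -1.39], [-0.65, -1.35], [-0.76, -1.29], [-0.86, -1.23], [-0.95, -1.15], [-1.04, -1.07], [-1.12, -0.99], [-1.2, -0.89], [-1.27, -0.8], [-1.33, -0.69], [-1.38, -0.58], [-1.42, -0.47], [-1.45, -0.36], [-1.48, -0.24], [-1.3, -0.11], [-1.31, -0.02], [-1.12, 0.06], [-0.93, 0.1]]
```

Call:
send_rows --commands '[[[-0.01,0,-0.37,0],[-0.03,0,-0.56,0],[-0.09,0,-0.93,0],[-0.17,0,-1.11,0],[-0.28,0,-1.28,0],[-0.43,0,-1.43,0]]]'

```text
time: 3.98
eef_pos: [0.4481, 0.2049, 0.1138]
tcp_rot: [-3.142, -0.001, 3.014]
wrist_force: [1.3, 2.9, -2.5]
gripper_width: 0.0434
grip_force: 15.0
```

Call:
send_rows --commands '[[[-0.54,0,-1.39,0],[-0.65,0,-1.35,0],[-0.76,0,-1.29,0],[-0.86,0,-1.23,0],[-0.95,0,-1.15,0],[-1.04,0,-1.07,0],[-1.12,0,-0.99,0],[-1.2,0,-0.89,0],[-1.27,0,-0.8,0]]]' --newtons 10

```text
time: 4.73
eef_pos: [0.5317, 0.1939, 0.2158]
tcp_rot: [-3.141, -0.001, 3.014]
wrist_force: [-1.5, -0.8, -1.4]
gripper_width: 0.0437
grip_force: 10.0
```

```bash
python3 - <<'E'
from h import *
g=get_image("scene");cv2.imwrite("pics/s2.png",cv2.resize(g["img"][60:260,60:340],None,fx=2.8,fy=2.8,interpolation=cv2.INTER_CUBIC))
E
```

```text
(no output)
```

View pics/s2.png

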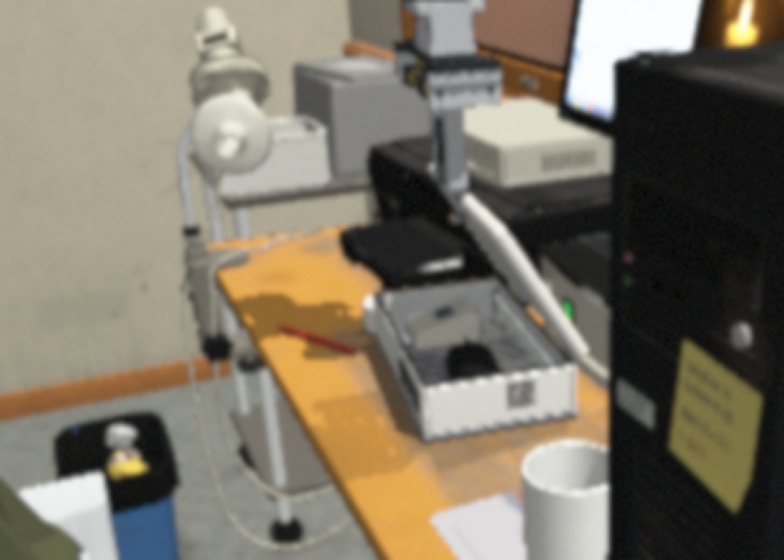

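The lid is half open in the grip, at crop (520,270). Inside the tub, the sensor box is on the left (445,325) and the mouse near (470,358).

Call:
send_rows --commands '[[[-1.33,0,-0.69,0],[-1.38,0,-0.58,0],[-1.42,0,-0.47,0],[-1.45,0,-0.36,0],[-1.48,0,-0.24,0],[-1.3,0,-0.11,0]]]'

```text
time: 5.28
eef_pos: [0.6151, 0.1829, 0.2404]
tcp_rot: [-3.141, 0.001, 3.014]
wrist_force: [-2.6, -3.5, 4.7]
gripper_width: 0.044
grip_force: 10.0
```

Call:
send_rows --commands '[[[-1.31,0,-0.02,0],[-1.12,0,0.06,0],[-0.93,0,0.1,0],[0,0,0,0]]]'

```text
time: 5.62
eef_pos: [0.6492, 0.1784, 0.2388]
tcp_rot: [-3.141, 0.002, 3.013]
wrist_force: [-0.7, -4.0, 7.8]
gripper_width: 0.0439
grip_force: 10.0
```

Call:
send_rows --commands '[[[0,0,0,0],[0,0,0,0],[0,0,0,0],[0,0,0,0],[0,0,-2,0],[0,0,-3,0],[3,0,-1,0],[4,0,0,0],[4,0,0,0],[4,0,0,0],[4,0,0,0],[4,0,0,0]]]' --fingers 0.25

```text
time: 6.62
eef_pos: [0.4175, 0.2084, 0.2977]
tcp_rot: [3.142, -0.0, 3.014]
wrist_force: [0.2, 1.0, 1.1]
gripper_width: 0.0702
grip_force: 0.0
```

```bash
python3 - <<'E'
from h import *
print(sense()["joints"])
for c in("top","wrist"):
    g=get_image(c);cv2.imwrite(f"pics/{c}3.png",g["img"])
    for n in("mouse","sensor_box","uv_lamp"):
        print(c,n,[(np.round(d["rect"],1).tolist(),round(d["conf"],2)) for d in look_for(n,c)[:2]])
a=cv2.imread("pics/top3.png");b=cv2.imread("pics/wrist3.png")
cv2.imwrite("pics/t3.png",np.hstack([cv2.resize(a[140:300,130:290],(500,500),interpolation=2),b[:, :][:, 110:410][:, :300].copy() if 0 else cv2.resize(b[84:384,106:406],(300,300)).copy().repeat(1,0) if 0 else cv2.copyMakeBorder(cv2.resize(b[84:384,106:406],(300,300)),0,200,0,0,0)]))
E
```

```text
[ 3.84334718e-01  5.28094894e-02  1.59793027e+00  3.58199563e-05
  1.49088162e+00 -1.05914542e+00]
top mouse [([218.2, 212.9, 40.2, 21.6], 0.84)]
top sensor_box [([168.7, 203.1, 18.6, 28.1], 0.57)]
top uv_lamp [([204.3, 181.9, 94.4, 14.9], 0.72), ([340.4, 181.5, 21.2, 13.2], 0.3)]
wrist mouse [([231.1, 230.2, 62.2, 38.2], 0.91)]
wrist sensor_box [([312.0, 230.9, 34.3, 53.7], 0.89), ([35.6, 235.6, 71.2, 67.1], 0.38)]
wrist uv_lamp [([259.9, 277.5, 129.8, 15.3], 0.77)]
```

View pics/t3.png

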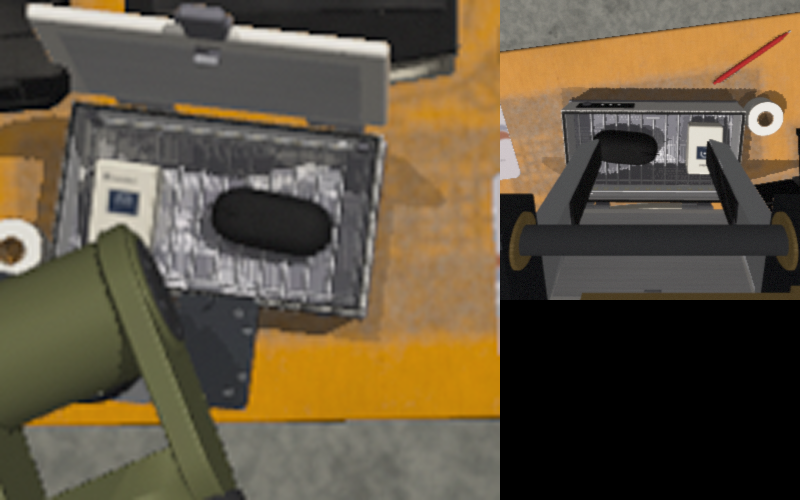

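The lid stands open by itself in both pictures. The mouse lies right of centre (top-camera crop centre (272,222)), with the sensor box to its left at about (122,205). Now I'll measure the poses from the masks.

```bash
cat >>h.py <<'E'
B=[.5393,.1922,-.1269]
def w2b(p):
    c,s=np.cos(B[2]),np.sin(B[2]);d=np.array(p[:2])-B[:2];return np.array([c*d[0]+s*d[1],-s*d[0]+c*d[1]])
def pose(n,c,z):
    g=get_image(c);o=outline_of(n,c)
    if not o: print(n,c,None);return
    ys,xs=np.nonzero(o[0]["mask"]);P=np.array([w2b(ray(g,u,z)) for u in np.c_[xs,ys]])
    (cx,cy),(w,h),a=cv2.minAreaRect((P*1000).astype(np.float32))
    e,v=np.linalg.eigh(np.cov(P.T));v=v[:,1]*np.sign(v[1,1])
    print(n,c,round(o[0]["conf"],2),"box-frame mean",(P.mean(0)*1000).round(1),"rect",np.round([cx,cy,w,h,a],1),"long axis from box y (deg, +=ccw)",np.degrees(np.arctan2(-v[0],v[1])).round(1))
E
python3 - <<'E'
from h import *
for c in("top","wrist"):
    pose("mouse",c,.030);pose("sensor_box",c,.05)
g=get_image("top");print("top cam",-g["R"].T@g["t"])
# box rim check with both cameras
for c in("top","wrist"):
    g=get_image(c);print(c,proj(g,b2w([[-.08,-.14,.06],[-.08,.14,.06],[.08,-.14,.06],[.08,.14,.06]],B)).round(1).tolist())
E
```

```text
mouse top 0.6 box-frame mean [ -4.9 -49.2] rect [ -4.9 -49.  110.7  54.3  85.9] long axis from box y (deg, +=ccw) -5.5
sensor_box top 0.62 box-frame mean [ 3.4 79.6] rect [ 0.2 81.  59.8 63.  88.1] long axis from box y (deg, +=ccw) -37.7
mouse wrist 0.92 box-frame mean [ -6.5 -41.7] rect [ -6.2 -42.2 104.2  59.7  90. ] long axis from box y (deg, +=ccw) -7.5
sensor_box wrist 0.91 box-frame mean [-21.   75.7] rect [-14.1  81.8  57.1  88.8  88.5] long axis from box y (deg, +=ccw) 76.3
top cam [0.39906516 0.02847534 1.30027566]
top [[245.8, 239.9], [144.0, 228.8], [252.2, 182.2], [152.2, 171.5]]
wrist [[165.6, 194.6], [352.2, 194.5], [174.4, 287.2], [343.5, 287.1]]
```

Call:
send_rows --commands '[[[-3.7,-1.62,0,0],[-3.7,-1.62,0,0],[-3.7,-1.62,0,0],[0,0,0,-6.85],[0,0,0,-6.85],[0,0,0,-6.85],[0,0,1,-6.85],[0,0,2,-6.85],[0,0,2,-6.85],[0,0,2,-6.85],[0,0,2,-6.85],[0,0,2,-6.85]]]' --fingers 0.2

```text
time: 8.57
eef_pos: [0.5236, 0.1461, 0.187]
tcp_rot: [-3.142, 0.0, -2.187]
wrist_force: [0.4, -0.0, 0.4]
gripper_width: 0.0756
grip_force: 0.0
```

Call:
send_rows --commands '[[[0,0,1,-6.85],[0,0,1,-6.85],[0,0,0,0],[0,0,0,0]]]'

```text
time: 8.9
eef_pos: [0.5237, 0.1462, 0.1679]
tcp_rot: [3.141, -0.0, -1.953]
wrist_force: [-0.6, -1.2, -0.6]
gripper_width: 0.0753
grip_force: 0.0
```

```bash
python3 - <<'E'
from h import *
s=sense();print(s["joints"].round(3) if hasattr(s["joints"],'round') else s["joints"],s["eef_pos"],s["tcp_rot"],w2b(s["eef_pos"]))
g=get_image("wrist");print("cam",-g["R"].T@g["t"])
pose("mouse","wrist",.030);pose("mouse","top",.03)
cv2.imwrite("pics/w4.png",g["img"])
E
```

```text
[ 0.205  0.32   1.585  0.     1.237 -2.555] [0.52366196 0.14615319 0.16793423] [ 3.14107226e+00 -3.36948774e-04 -1.95301365e+00] [-0.00968462 -0.04765569]
cam [0.4918689  0.06944683 0.34767113]
mouse wrist 0.74 box-frame mean [ -6.8 -50.2] rect [ -6.3 -47.6 113.1  54.7  83.7] long axis from box y (deg, +=ccw) -6.1
mouse top 0.59 box-frame mean [ -50.5 -570.9] rect [ -50.6 -571.    37.7   63.1   32.2] long axis from box y (deg, +=ccw) 25.3
```

View pics/w4.png

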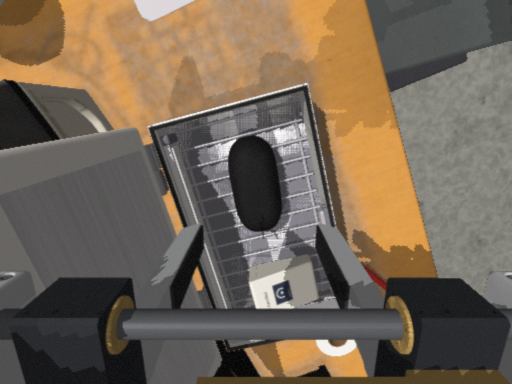

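The wrist view shows the mouse at (256,183) between the fingers, about 6° off the box axis, with the sensor box well clear at (283,283). The last joint is at its limit, so I'll back off 5°, then descend wider and slightly toward the front.

Call:
send_rows --commands '[[[0,0.25,0,5],[0,0,2.5,0],[0,0,3,0],[0,0,3,0],[0,0,2.5,0],[0,0,1.5,0],[0,0,0.7,0],[0,0,0,0],[0,0,0,0]]]' --fingers 0.1

```text
time: 9.9
eef_pos: [0.5219, 0.1472, 0.0368]
tcp_rot: [-3.141, 0.001, -2.041]
wrist_force: [0.2, 0.6, 0.4]
gripper_width: 0.0845
grip_force: 0.0
```

Call:
send_rows --commands '[[[0,0,0,0],[0,0,0,0],[0,0,0,0],[0,0,0,0],[0,0,0,0],[0,0,0,0],[0,0,0,0],[0,0,0,0]]]' --fingers 1 --newtons 8

```text
time: 10.57
eef_pos: [0.5218, 0.1471, 0.0363]
tcp_rot: [-3.141, 0.0, -2.041]
wrist_force: [1.2, -0.5, 3.7]
gripper_width: 0.0509
grip_force: 7.8
```

```bash
python3 - <<'E'
from h import *
s=sense();print(s["joints"],s["eef_pos"],s["tcp_rot"],w2b(s["eef_pos"]))
g=get_image("wrist");cv2.imwrite("pics/w5.png",g["img"]);pose("mouse","wrist",.030)
E
```

```text
[ 2.07252956e-01  4.83569793e-01  1.69715125e+00 -1.40798833e-04
  9.59959932e-01 -2.46388991e+00] [0.52176012 0.14708016 0.03627075] [-3.14081008e+00  4.81719075e-04 -2.04116522e+00] [-0.01168849 -0.04697687]
mouse wrist 0.61 box-frame mean [ 74.1 -69.3] rect [ 75.4 -33.5 187.8  27.1  88.9] long axis from box y (deg, +=ccw) 0.9
```

View pics/w5.png

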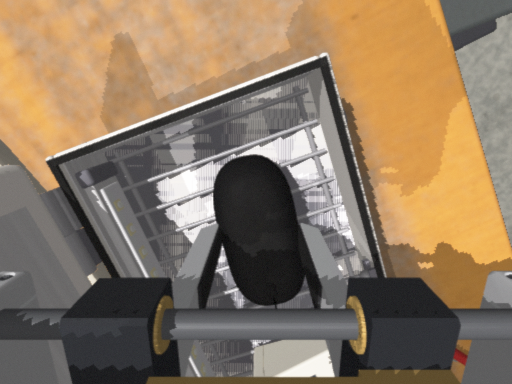

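The mouse at (258,230) is pinched at 51 mm across its upper dome, still about 7° skewed to the pads. I'll open, go 9 mm lower and grip at the waist.

Call:
send_rows --commands '[[[0,0,0,0],[0,0,0,0],[0,0,0,0],[0,0,0.5,0],[0,0,0.5,0],[0,0,0,0]]]' --fingers 0.2

```text
time: 11.22
eef_pos: [0.5206, 0.1469, 0.0245]
tcp_rot: [3.14, -0.001, -2.041]
wrist_force: [-0.3, -0.3, -0.6]
gripper_width: 0.0752
grip_force: 0.0
```

Call:
send_rows --commands '[[[0,0,0,0],[0,0,0,0],[0,0,0,0],[0,0,0,0],[0,0,0,0],[0,0,0,0],[0,0,0,0]]]' --fingers 1 --newtons 15

```text
time: 11.8
eef_pos: [0.5215, 0.1471, 0.026]
tcp_rot: [-3.141, 0.0, -2.041]
wrist_force: [-0.3, 0.2, -1.7]
gripper_width: 0.0562
grip_force: 14.1
```

Call:
send_rows --commands '[[[0,0,-1,0],[0,0,-1,0],[0,0,0,0]]]'

```text
time: 12.05
eef_pos: [0.5225, 0.1473, 0.0485]
tcp_rot: [-3.139, 0.002, -2.041]
wrist_force: [0.3, 0.2, -0.0]
gripper_width: 0.056
grip_force: 14.1
```

```bash
python3 - <<'E'
from h import *
s=sense();print(s["wrist_force"],s["moment"])
g=get_image("wrist");cv2.imwrite("pics/w6.png",g["img"][120:384,100:420])
E
```

```text
[ 0.28377541  0.19784297 -0.00946167] [ 0.07432109  0.0209333  -0.0390676 ]
```

View pics/w6.png

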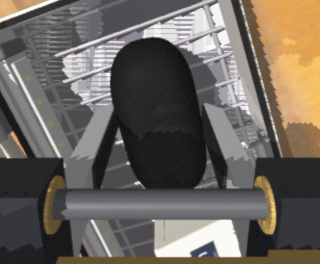

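Held at 56 mm and lifted, with the mouse centred at crop (160,115). Now I'll lift clear, draw forward and turn.

Call:
send_rows --commands '[[[0,0,-1.5,0],[0,0,-2,0],[0,0,-2,0],[0,0,-1,0],[0.45,1.25,0,0],[0.45,1.26,0,0],[0.45,1.26,0,0],[0,0,0,4],[0,0,0,7],[0,0,0,7],[0,0,0,7],[0,0,0,7]]]'

```text
time: 13.1
eef_pos: [0.4815, 0.1521, 0.1106]
tcp_rot: [3.142, -0.0, -2.606]
wrist_force: [0.4, -0.2, 0.3]
gripper_width: 0.0566
grip_force: 14.1
```

Call:
send_rows --commands '[[[0,0,0,7],[0,0,0,7],[0,0,0,7],[0,0,0,7],[0,0,0,7],[0,0,0,7],[0,0,0,7],[0,0,0,7],[0,0,0,7],[0,0,0,7],[0,0,0,7],[0,0,0,7]]]'

```text
time: 14.1
eef_pos: [0.4815, 0.1521, 0.1106]
tcp_rot: [-3.141, -0.0, 2.211]
wrist_force: [0.1, -0.3, -0.1]
gripper_width: 0.0559
grip_force: 14.1
```

Call:
send_rows --commands '[[[0,0,0,7],[0,0,0,7],[0,0,0,7],[0,0,0,7],[0,0,0,7],[0,0,0,7],[0,0,0,7],[0,0,0,5],[0,0,0,0],[0,0,0,0]]]'

```text
time: 14.93
eef_pos: [0.4816, 0.1521, 0.1107]
tcp_rot: [-3.141, 0.0, 1.278]
wrist_force: [-0.5, 0.1, -1.5]
gripper_width: 0.056
grip_force: 14.1
```

```bash
python3 - <<'E'
from h import *
s=sense();print(s["joints"],s["eef_pos"],s["tcp_rot"],w2b(s["eef_pos"]),s["gripper_width"])
for c in("top","wrist"): pose("mouse",c,.12)
pose("sensor_box","top",.05)
a=get_image("top")["img"];b=get_image("wrist")["img"]
cv2.imwrite("pics/7.png",np.hstack([cv2.resize(a[140:300,130:290],(384,384),interpolation=2),b[:,80:432]]))
E
```

```text
[ 2.33364779e-01  3.03647296e-01  1.75173043e+00 -2.36504322e-05
  1.08649475e+00  5.26212872e-01] [0.48157215 0.1520814  0.11070515] [-3.14136119e+00  1.58642312e-04  1.27795927e+00] [-0.05218626 -0.04710202] 0.05604412643719028
mouse top None
mouse wrist 0.75 box-frame mean [-53.  -43.7] rect [-53.2 -46.8  53.6 108.6   1.1] long axis from box y (deg, +=ccw) 2.2
sensor_box top 0.68 box-frame mean [ 107.  -380.8] rect [ 107.  -381.3   37.5   74.7   15.7] long axis from box y (deg, +=ccw) 20.1
```

View pics/7.png

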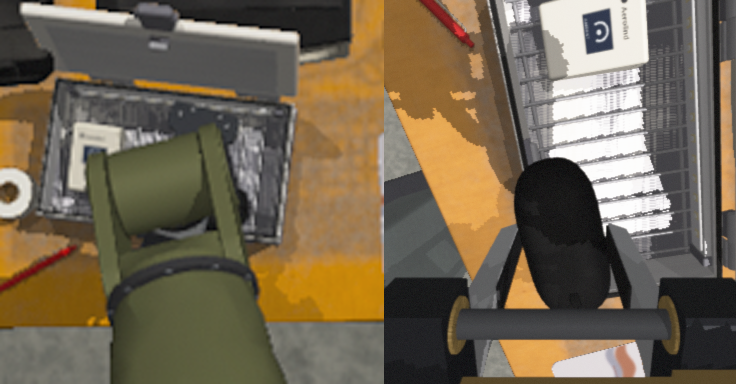

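The wrist half shows the mouse turned, its nose (right half, about (575,300)) now toward −y and within about 2° of the box axis. The lid is still open and the sensor box in place. I'll move back over the rack and lower it.

Call:
send_rows --commands '[[[0.17,0.99,0,0],[0.17,0.99,0,0],[0.16,0.98,0,0],[0.16,0.98,0,0],[0,0,1.5,0],[0,0,2,0],[0,0,2,0],[0,0,1.5,0],[0,0,0.6,0],[0,0,0.4,0],[0,0,0.2,0],[0,0,0,0]]]'

```text
time: 16.33
eef_pos: [0.5216, 0.147, 0.0294]
tcp_rot: [3.141, -0.0, 1.275]
wrist_force: [-0.3, 0.6, -1.1]
gripper_width: 0.0562
grip_force: 14.1
```

Call:
send_rows --commands '[[[0,0,0.15,0],[0,0,0.1,0],[0,0,0,0]]]'

```text
time: 16.58
eef_pos: [0.5215, 0.147, 0.0268]
tcp_rot: [3.141, -0.0, 1.275]
wrist_force: [0.2, 0.5, -1.4]
gripper_width: 0.0562
grip_force: 14.1
```

Call:
send_rows --commands '[[[0,0,0.1,0],[0,0,0,0],[0,0,0,0]]]'

```text
time: 16.83
eef_pos: [0.5215, 0.147, 0.0259]
tcp_rot: [3.141, -0.0, 1.275]
wrist_force: [-1.7, -0.6, 4.8]
gripper_width: 0.056
grip_force: 14.2
```

Call:
send_rows --commands '[[[0,0,0,0],[0,0,0,0],[0,0,0,0],[0,0,0,0],[0,0,-0.5,0],[0,0,-1.5,0],[0,0,-2.5,0],[0,0,-3.5,0],[0,0,-4,0],[0,0,-4,0],[0,0,-4,0],[0,0,-4,0]]]' --fingers 0.18

```text
time: 17.83
eef_pos: [0.5207, 0.1468, 0.268]
tcp_rot: [3.141, -0.0, 1.275]
wrist_force: [0.5, 1.3, -0.6]
gripper_width: 0.077
grip_force: 0.0
```

```bash
python3 - <<'E'
from h import *
s=sense();print(s["joints"],s["eef_pos"],s["tcp_rot"],w2b(s["eef_pos"]))
pose("mouse","wrist",.03);pose("sensor_box","wrist",.05);pose("mouse","top",.03)
E
```

```text
[ 2.07161834e-01  2.38972774e-01  1.45300298e+00 -1.46485117e-05
  1.44915288e+00  5.02914813e-01] [0.5207409  0.14684346 0.26801472] [ 3.14117908e+00 -2.10908564e-04  1.27504517e+00] [-0.01266956 -0.04734066]
mouse wrist 0.79 box-frame mean [-12.9 -48. ] rect [-12.6 -50.2  54.1 111.5   1.7] long axis from box y (deg, +=ccw) 2.1
sensor_box wrist 0.91 box-frame mean [-6.4 84. ] rect [-6.7 84.2 75.7 58.6  0.1] long axis from box y (deg, +=ccw) -88.7
mouse top 0.5 box-frame mean [-11.3 -67. ] rect [ -9.6 -68.2  42.3  75.9   6.2] long axis from box y (deg, +=ccw) 10.5
```

Call:
send_rows --commands '[[[0,0,-2,-7.12],[0,0,-2,-7.12],[0,0,0,-7.12],[0,0,0,-7.12],[0,0,0,-7.12],[0,0,0,-7.12],[0,0,0,-7.12],[0,0,0,-7.12],[0,0,0,-7.12],[0,0,0,-7.12],[0,0,0,-7.12],[0,0,0,-7.12]]]'

```text
time: 19.13
eef_pos: [0.521, 0.1469, 0.3037]
tcp_rot: [-3.14, -0.002, 2.772]
wrist_force: [-0.8, 0.2, -0.4]
gripper_width: 0.077
grip_force: 0.0
```

Call:
send_rows --commands '[[[0,0,0,-7.12],[0,0,0,-7.12],[-3.38,1.21,0,0],[-3.38,1.21,0,0],[-3.38,1.21,0,0],[-3.38,1.21,0,0],[0,0,0,0],[0,0,0,0]]]'

```text
time: 19.8
eef_pos: [0.6623, 0.178, 0.3006]
tcp_rot: [-3.139, -0.006, 3.015]
wrist_force: [0.4, -0.1, -1.0]
gripper_width: 0.0771
grip_force: 0.0
```

```bash
python3 - <<'E'
from h import *
s=sense();p=s["eef_pos"];R=Ro.from_euler("xyz",s["tcp_rot"]).as_matrix();print(p,s["tcp_rot"])
g=get_image("wrist");print(proj(g,[[.6609,.1778,.2485],p+R@[0,0,p[2]-.2485]]).round(1).tolist())
for n in("lid_tab","uv_lid"): print(n,[(np.round(d["rect"],1).tolist(),round(d["conf"],2)) for d in look_for(n,"wrist")[:3]])
cv2.imwrite("pics/w8.png",g["img"])
# tab colour columns near the expected row
gr=cv2.cvtColor(g["img"],6);r=int(proj(g,[[.6609,.1778,.2485]])[0,1])
for k in(-25,-15,-5,5): print(r+k,gr[r+k,200:330:3].tolist())
E
```

```text
[0.66231902 0.1779502  0.30055671] [-3.13937671 -0.00622515  3.01463574]
[[259.6, 209.9], [259.9, 211.1]]
lid_tab [([258.8, 179.5, 308.5, 86.8], 0.68)]
uv_lid [([258.6, 182.3, 310.7, 83.2], 0.92)]
184 [101, 103, 103, 102, 102, 102, 103, 103, 102, 104, 101, 103, 102, 102, 102, 100, 96, 97, 96, 98, 99, 97, 96, 99, 101, 103, 101, 102, 102, 103, 102, 104, 103, 104, 105, 102, 104, 101, 103, 102, 104, 102, 98, 103]
194 [213, 213, 214, 216, 213, 214, 213, 211, 212, 207, 190, 188, 187, 141, 50, 49, 48, 47, 50, 50, 48, 47, 46, 49, 47, 49, 137, 140, 139, 141, 141, 141, 143, 212, 212, 212, 212, 213, 211, 212, 212, 211, 211, 210]
204 [108, 110, 108, 110, 109, 106, 108, 108, 108, 108, 133, 75, 64, 55, 47, 49, 48, 51, 49, 50, 47, 50, 49, 50, 45, 48, 53, 50, 166, 201, 205, 200, 202, 207, 216, 217, 216, 217, 218, 218, 217, 218, 219, 222]
214 [46, 41, 40, 46, 43, 42, 45, 45, 41, 45, 48, 116, 92, 115, 116, 116, 115, 117, 116, 113, 115, 114, 111, 113, 112, 111, 83, 77, 53, 44, 45, 44, 44, 45, 45, 47, 46, 26, 30, 31, 30, 25, 28, 104]
```

Call:
send_rows --commands '[[[0.1,-0.1,1.5,0],[0,0,2,0],[0,0,2,0],[0,0,0.9,0],[0,0,0,0],[0,0,0,0]]]'

```text
time: 20.45
eef_pos: [0.6601, 0.177, 0.2429]
tcp_rot: [3.141, 0.001, 3.015]
wrist_force: [-0.4, 0.4, 0.6]
gripper_width: 0.0769
grip_force: 0.0
```

Call:
send_rows --commands '[[[0,0.05,0.6,0],[0,0,0,0],[0,0,0,0],[0,0,0,0]]]'

```text
time: 20.78
eef_pos: [0.6606, 0.1775, 0.2359]
tcp_rot: [3.141, 0.001, 3.015]
wrist_force: [0.4, 0.1, -0.1]
gripper_width: 0.077
grip_force: 0.0
```

Call:
send_rows --commands '[[[0,0,0,0],[0,0,0,0],[0,0,0,0],[0,0,0,0],[0,0,0,0],[0,0,0,0]]]' --fingers 1 --newtons 12

```text
time: 21.28
eef_pos: [0.6605, 0.1768, 0.2355]
tcp_rot: [-3.14, -0.0, 3.014]
wrist_force: [-1.4, -1.8, 0.6]
gripper_width: 0.044
grip_force: 12.0
```

```bash
python3 - <<'E'
import numpy as np
th=np.r_[1.74,1.72,1.68,1.62,np.arange(1.55,.3,-.07),.23,.17,.12,.08]
t=th+.02;x=18.7*np.cos(t);z=-18.7*np.sin(t)
a=np.c_[np.diff(x),0*x[1:],np.diff(z),0*x[1:]].round(2);print(len(a),a[:12].tolist(),a[12:].tolist(),sep="\n")
E
```

```text
25
[[0.37, -0.0, -0.07, -0.0], [0.74, -0.0, -0.11, -0.0], [1.12, -0.0, -0.11, -0.0], [1.31, 0.0, -0.04, 0.0], [1.31, 0.0, 0.05, 0.0], [1.3, 0.0, 0.14, 0.0], [1.29, 0.0, 0.23, 0.0], [1.27, 0.0, 0.32, 0.0], [1.24, 0.0, 0.41, 0.0], [1.21, 0.0, 0.49, 0.0], [1.18, 0.0, 0.58, 0.0], [1.13, 0.0, 0.66, 0.0]]
[[1.08, 0.0, 0.73, 0.0], [1.03, 0.0, 0.81, 0.0], [0.97, 0.0, 0.88, 0.0], [0.91, 0.0, 0.94, 0.0], [0.84, 0.0, 1.01, 0.0], [0.77, 0.0, 1.06, 0.0], [0.69, 0.0, 1.11, 0.0], [0.61, 0.0, 1.16, 0.0], [0.53, 0.0, 1.2, 0.0], [0.75, 0.0, 2.31, 0.0], [0.24, 0.0, 1.09, 0.0], [0.15, 0.0, 0.92, 0.0], [0.09, 0.0, 0.74, 0.0]]
```

Call:
send_rows --commands '[[[0.37,0,-0.07,0],[0.74,0,-0.11,0],[1.12,0,-0.11,0],[1.31,0,-0.04,0],[1.31,0,0.05,0],[1.3,0,0.14,0],[1.29,0,0.23,0],[1.27,0,0.32,0],[1.24,0,0.41,0],[1.21,0,0.49,0],[1.18,0,0.58,0],[1.13,0,0.66,0]]]'

```text
time: 22.28
eef_pos: [0.5256, 0.1947, 0.2103]
tcp_rot: [3.141, 0.001, 3.015]
wrist_force: [0.1, -1.7, 1.0]
gripper_width: 0.0439
grip_force: 12.0
```

Call:
send_rows --commands '[[[1.08,0,0.73,0],[1.03,0,0.81,0],[0.97,0,0.88,0],[0.91,0,0.94,0],[0.84,0,1.01,0],[0.77,0,1.06,0],[0.69,0,1.11,0],[0.61,0,1.16,0]]]'

```text
time: 22.95
eef_pos: [0.4572, 0.2037, 0.1328]
tcp_rot: [3.141, 0.0, 3.015]
wrist_force: [1.1, 1.3, 0.4]
gripper_width: 0.0435
grip_force: 12.0
```

Call:
send_rows --commands '[[[0.53,0,1.2,0],[0.4,0,1.17,0],[0.35,0,1.14,0],[0.24,0,1.09,0],[0.1,0,0.6,0],[0.06,0,0.5,0],[0,0,0.3,0],[0,0,0,0]]]'

```text
time: 23.62
eef_pos: [0.4405, 0.2059, 0.0724]
tcp_rot: [3.141, -0.002, 3.015]
wrist_force: [-6.6, 5.5, -0.5]
gripper_width: 0.0437
grip_force: 12.0
```

Call:
send_rows --commands '[[[0,0,0,0],[0,0,0,0],[0.05,0,0.4,0],[0.04,0,0.4,0],[0.03,0,0.3,0],[0.02,0,0.2,0],[0,0,0.2,0],[0,0,0.1,0],[0,0,0,0]]]' --newtons 30

```text
time: 24.37
eef_pos: [0.4396, 0.206, 0.0569]
tcp_rot: [3.141, -0.001, 3.015]
wrist_force: [-2.9, 4.8, -2.5]
gripper_width: 0.0432
grip_force: 30.0
```

Call:
send_rows --commands '[[[0,0,0,0],[0,0,0,0],[0,0,0,0],[0,0,-1,0],[0,0,-2.5,0],[0,0,-2,0]]]' --fingers 0.2

```text
time: 24.87
eef_pos: [0.4403, 0.2054, 0.1136]
tcp_rot: [-3.141, -0.0, 3.015]
wrist_force: [1.1, -0.5, 0.8]
gripper_width: 0.0748
grip_force: 0.0
```

Call:
send_rows --commands '[[[-1,0,0,0],[-1,0,0,0],[-0.9,0,0,0],[0,0,0,0],[0,0,0,0],[0,0,0,0],[0,0,0,0],[0,0,0,0],[0,0,1,0],[0,0,1,0],[0,0,0.4,0],[0,0,0,0]]]' --fingers 1 --newtons 10

```text
time: 25.87
eef_pos: [0.4683, 0.2016, 0.0863]
tcp_rot: [-3.14, -0.002, 3.015]
wrist_force: [-0.6, 0.2, -0.1]
gripper_width: 0.0009
grip_force: 0.0
```

Call:
send_rows --commands '[[[0,0,0.4,0],[0,0,0.3,0],[0,0,0,0]]]'

```text
time: 26.12
eef_pos: [0.4689, 0.2018, 0.0804]
tcp_rot: [-3.141, -0.001, 3.015]
wrist_force: [-0.1, -0.2, -0.7]
gripper_width: 0.0005
grip_force: 0.0
```

Call:
send_rows --commands '[[[0,0,0.2,0],[0,0,0.1,0],[0,0,0,0],[0,0,0,0]]]'

```text
time: 26.45
eef_pos: [0.4692, 0.2019, 0.078]
tcp_rot: [3.142, 0.0, 3.015]
wrist_force: [0.1, -0.3, -0.1]
gripper_width: 0.0001
grip_force: 0.0
```

Call:
send_rows --commands '[[[0,0,0.15,0],[0,0,0.1,0],[0,0,0,0],[0,0,0,0]]]'

```text
time: 26.78
eef_pos: [0.4693, 0.202, 0.0761]
tcp_rot: [3.141, 0.001, 3.015]
wrist_force: [-2.0, -1.1, 9.2]
gripper_width: 0.0004
grip_force: 4.3
```

Contact at z = 0.076, which is the shut height. I'll press a little more to be sure, then retreat.

Call:
send_rows --commands '[[[0,0,0.1,0],[0,0,0,0],[0,0,0,0]]]'

```text
time: 27.03
eef_pos: [0.4694, 0.202, 0.0759]
tcp_rot: [3.141, 0.001, 3.015]
wrist_force: [-7.3, -3.0, 19.2]
gripper_width: 0.0006
grip_force: 9.4
```

Call:
send_rows --commands '[[[0,0,-0.5,0],[0,0,-2,0],[0,0,-4,0],[0,0,-4,0],[0,0,-2,0],[4,0,0,0],[4,0,0,0],[4,3,0,0],[0,4,0,0],[0,0,0,0],[0,0,0,0],[0,0,0,0]]]'

```text
time: 28.03
eef_pos: [0.3649, 0.2805, 0.1993]
tcp_rot: [-3.141, -0.0, 3.015]
wrist_force: [-0.4, -0.6, -0.7]
gripper_width: 0.0003
grip_force: 0.0
```

```bash
python3 - <<'E'
from h import *
print(sense()["eef_pos"])
g=get_image("top");h=cv2.imread("pics/top0.png")
d=cv2.absdiff(g["img"],h).max(2)
print("lid region diff",d[165:250,140:260].mean(),(d[165:250,140:260]>40).sum())
for n in("mug","label_roll","date_stamp","hygrometer","spare_filter"):
    print(n,[(np.round(r["rect"],1).tolist(),round(r["conf"],2)) for r in look_for(n,"top")[:1]])
px=[[-.082,-.142,.076],[.081,-.142,.076]]
gs=get_image("scene");hs=cv2.imread("pics/scene0.png");ds=cv2.absdiff(gs["img"],hs).max(2);print("scene box diff",ds[150:215,190:268].mean(),(ds[150:215,190:268]>40).sum())
E
```

```text
[0.36491398 0.28048634 0.19927885]
lid region diff 4.588137254901961 10
mug [([332.6, 218.8, 33.7, 37.3], 0.84)]
label_roll [([135.5, 220.6, 24.0, 18.7], 0.73)]
date_stamp [([401.4, 247.5, 27.4, 18.2], 0.52)]
hygrometer [([339.2, 180.8, 24.4, 14.2], 0.69)]
spare_filter [([317.8, 143.9, 37.9, 33.0], 0.58)]
scene box diff 1.1666666666666667 0
```

The lid looks the same as in the initial shut picture, and the bystanders haven't moved.

```bash
python3 -c "
from bench import *
print(job_done())"
```

```text
the job is handed in; nothing more can be done
None
```

I turned the mouse half round on the rack, lowered and pressed the lid shut (it matches the starting shut picture), saw no sign that the sensor box or anything else on the desk moved, and handed the job in at about 28 s.

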